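# Turn the scraper blade in the brush cleaner, with the cleaner isolated

### The arm

A 6-joint arm with a two-finger parallel gripper is mounted at the origin on the work surface. World frame = base frame: x ahead of the robot, y to its left, z up, the work surface at z = 0. Lengths are in m, angles in rad, forces in N, time in s.
With the tool pointing down it reaches from about 0.325 to 0.775 m from the base axis. Payload 5.5 kg.
Tool frame: the origin (TCP) lies between the finger pads; the fingertips stand 8 mm ahead of it and the grasp point (between the pads) lies 11 mm behind it (tcp_to_tips is the distance from the TCP to the fingertips, in m); z points along the fingers, y is the line along which they close (so a half turn about z gives the same grasp; the last joint's range is limited). The gripper opens to 88 mm and grips with 3 to 60 N. Pads are 20 mm wide; open, the fingers measure 115 mm over their backs; the gripper's body (75 mm by 178 mm) begins 61 mm behind the grasp point.
Start: joints at [1.157, 0.091, 1.231, -0, 1.82, -0.057], TCP at [0.21, 0.562, 0.231] pointing down, gripper open.
Joint ranges: [-2.87, 2.87], [-0.86, 2.18], [0.17, 2.46], [-1.51, 4.65], [0.06, 2.69], [-2.65, 2.65]. Speed limits (rad/s): [2.57, 2.57, 3.01, 3.14, 3.14, 3.14].

### API

Orientations are given as a unit quaternion [w, x, y, z].
In Python, from bench import * gives the robot as it stands. Calls block until the motion is done:
- move_to(position, orientation): joint-space move of the TCP to a pose.
- move_l(position, speed=0.15, orientation=None): straight line of the TCP; orientation=None keeps the orientation; speed is the mean speed in m/s.
- movej(angles): joint-space move.
- gripper_open() and close(): open the fingers fully, or close them until they stop; the grip force is fixed at half the most.
- hold(seconds).
- inverse_kinematics(position, orientation): joint angles nearest the present ones, or None.
- state(): the state.
- get_image(name): name is "scene" or "side" or "wrist"; returns a dict with "frame" (384x512x3 uint8, blue, green, red), "depth" (384x512 float32, m along the optical axis (not along the pixel's ray), 0 where there is no reading), "camera_matrix" (3x3 intrinsics, pixels), "view" (4x4, takes a point from world to camera coordinates). Camera axes: x right, y up, looking along -z (the intrinsics and any distortion apply to the point x, -y, -z); pixel columns grow to the right and rows downward; lengths in m; the calibration is good to about 2 mm. The wrist camera is an equidistant fisheye: a pixel r from the principal point sees the ray r / f radians off the axis. A picture is of the moment at which its call begins.
A pose or a line that the arm cannot do raises IKError and nothing moves.
- job_done(): hands the job in; it is judged then, once.
The state is a dict: "time": time; "joint_pos": joint angles; "dq": joint speeds; "joint_torque": joint torques, N m; "ee_pos": TCP position; "ee_rot": TCP orientation; "ft_force": force on the tool from outside, world axes, zero at the start; "moment": the same for the moment, N m; "finger_gap": finger opening in m; "finger_force": force on a finger pad.
Only numpy, scipy, OpenCV 4.12 (cv2) and the standard library are available. Lean on these libraries where they do the work, as an engineer would, in place of code of your own. Each camera call takes 0.05 s, during which the arm holds its last target. There are 200 camera calls.

### The job

The brush cleaner has finished one edge of the dough scraper blade. Switch the cleaner off at its red rotary handle, turn the blade end for end on the ledge and press its dirty brown edge squarely home against the blue brush strip, the whole edge on the strip, then let go and switch the cleaner on again. Keep your fingers off the blade whenever the cleaner is not off, and leave the bottle, bowl and tub as they are.

Things in the scene. Friction and masses are not known exactly. Their poses are not given: they have to be found in the camera images.
- switch_box: Grey box, about 130 x 130 mm, 140 mm high without the handle, fixed on the bench, its yellow face sloping towards the robot (box -x). Origin: centre of its underside. The face's outward normal leans 20 degrees from vertical towards box -x: (-0.342, 0, 0.940) in box axes. A green dot on the face up-slope of the handle marks ON, a white dot to the left (box +y) marks OFF.
- handle (a joint): Red rotary handle on the yellow plate. 0 = ON (white pointer line up-slope, at the green dot, the bar lying up and down the slope), 1.571 = OFF (pointer at the white dot, bar lying across the slope). Grows anticlockwise as seen looking at the face. Stops at both ends; an over-centre mechanism (about 0.25 N m) throws it to the nearer stop from the midpoint 0.785.
- handle_grip (a point): Grip point of the red handle: on its axis, 10 mm below the bar's top, 22 mm above the disc it stands on. Axes turn with the handle: z outward along the axis, x along the bar towards the pointer end. The bar is 80 mm long (x), 18 mm thick (y), 32 mm high (z) on a disc 68 mm across and 12 mm thick.
- station: Brush cleaner fixed on the bench: a flat aluminium ledge 190 (x) x 250 (y) mm, its top 20 mm above the bench, with an upright blue brush strip along its +x side (the robot's left) and a white and dark housing, 46 mm above the bench, behind the strip. Origin: centre of the underside.
- brush_face (a point): Middle of the brush strip's front face at ledge height. x points into the brush (station +x), y along the strip. The strip is firm, 200 mm long (y), 20 mm high, rising from the ledge.
- blade: Loose double-edged scraper blade lying on the ledge, about 0.3 to 0.5 kg: a steel plate 84 (x) x 150 (y) x 6 mm with an upright black grip rib along its middle, 16 mm thick (x), 100 mm long (y), its top 44 mm above the plate's underside. Origin: centre of the underside, z up. The long edge on its -x side is dirty (a brown band 12 mm wide), that on its +x side is clean and starts towards the brush.
- rib (a point): Middle of the blade's grip rib, 28 mm above the plate's underside; axes as the blade's.
- dirty_a (a point): End of the dirty edge on the blade's +y side, at the underside.
- dirty_b (a point): End of the dirty edge on the blade's -y side, at the underside.
- spray: Bystander: bottle 68 mm across, 170 mm high, blue cap. Origin under its centre.
- bowl: Bystander: steel bowl 150 mm across, 65 mm high. Origin under its centre.
- tub: Bystander: white open tub 100 mm across, 90 mm high. Origin under its centre.
- brush: The blue brush strip itself, 10 (x) x 200 (y) x 20 mm high, fixed on the ledge. Origin: centre of its underside, 5 mm behind its front face.
Not all that is in view belongs to the job. What is shaped like the blade but green or purple is not meant.

How it is judged:
On the way, in this order (a step that is already met when the one before it is completed fails the run):
1. the handle is at OFF (value of joint handle above 1.4 rad), for 0.2 s.
2. with the handle at OFF, the dirty edge is pressed (more than 1 N) squarely against the brush strip (value of joint handle above 1.4 rad and x of dirty_a in the frame of brush_face between -0.003 and 0.003 m and y of dirty_a in the frame of brush_face between -0.1 and 0.1 m and z of dirty_a in the frame of brush_face between -0.004 and 0.004 m and x of dirty_b in the frame of brush_face between -0.003 and 0.003 m and y of dirty_b in the frame of brush_face between -0.1 and 0.1 m and z of dirty_b in the frame of brush_face between -0.004 and 0.004 m and contact force between blade and brush above 1 N), for 0.05 s.
3. the handle is back at ON (value of joint handle below 0.17 rad), for 0.2 s.
At the end, for the whole second after the job is handed in: The handle is at ON (below 0.17 rad); the blade lies flat on the ledge at rest, released, both ends of its dirty edge within 3 mm of the brush strip's face and within the strip's length (value of joint handle below 0.17 rad and x of dirty_a in the frame of brush_face between -0.003 and 0.003 m and y of dirty_a in the frame of brush_face between -0.1 and 0.1 m and z of dirty_a in the frame of brush_face between -0.004 and 0.004 m and x of dirty_b in the frame of brush_face between -0.003 and 0.003 m and y of dirty_b in the frame of brush_face between -0.1 and 0.1 m and z of dirty_b in the frame of brush_face between -0.004 and 0.004 m and linear speed of blade below 0.01 m/s); the robot touches nothing.
It fails at once if the fingers touch the blade while the handle is not at OFF (contact force between the fingers and blade above 0.5 N and value of joint handle below 1.4 rad).
It fails at once if the spray is pushed or lifted more than 25 mm or tipped (distance of spray from where it was at the start of the episode above 0.025 m or angle between spray's own z axis and vertical above 0.3 rad).
It fails at once if the bowl is pushed or lifted more than 25 mm or tipped (distance of bowl from where it was at the start of the episode above 0.025 m or angle between bowl's own z axis and vertical above 0.3 rad).
It fails at once if the tub is pushed or lifted more than 25 mm or tipped (distance of tub from where it was at the start of the episode above 0.025 m or angle between tub's own z axis and vertical above 0.3 rad).
It also fails if it takes over 72 s, if anything falls off the work surface, if the arm or the gripper's body presses on something with over 40 N, if the wrist force passes 120 N, or if a joint passes its speed limit or range.

## Working session

There is one attempt and no reset: what is moved stays moved. The work goes in short steps, each a Python script; the robot and the scene stay as the last script left them, time stands still between calls to the robot, and variables do not carry over. Pictures are saved under pics/ and viewed, at most 10 in all, crops included, and the job is handed in when it is done.

```bash
mkdir -p pics; ls
python3 - <<'E'
from bench import *
import cv2,numpy as np
ims=[]
for n in("scene","side","wrist"):
    d=get_image(n); cv2.imwrite(f"pics/{n}0.png",d["frame"]); np.savez(f"pics/{n}0.npz",**d)
    print(n,np.round(d["camera_matrix"],1).tolist(),np.round(d["view"],3).tolist(),[k for k in d], (d["depth"]>0).mean())
s=state();print(s["ee_rot"],s["time"],s["ft_force"])
E
```

```text
pics
scene [[377.6, 0.0, 254.3], [0.0, 377.6, 193.3], [0.0, 0.0, 1.0]] [[-0.873, 0.488, -0.002, 0.477], [-0.376, -0.67, 0.64, 0.136], [0.311, 0.56, 0.768, -1.477], [0.0, 0.0, 0.0, 1.0]] ['frame', 'depth', 'camera_matrix', 'view'] 0.9957733154296875
side [[374.4, 0.0, 257.4], [0.0, 374.4, 194.0], [0.0, 0.0, 1.0]] [[0.965, -0.261, -0.017, -0.546], [0.183, 0.628, 0.757, -0.19], [-0.186, -0.733, 0.654, -1.058], [0.0, 0.0, 0.0, 1.0]] ['frame', 'depth', 'camera_matrix', 'view'] 0.996063232421875
wrist [[297.3, 0.0, 251.0], [0.0, 297.3, 190.2], [0.0, 0.0, 1.0]] [[0.349, 0.937, -0.002, -0.598], [-0.896, 0.334, -0.292, 0.037], [-0.273, 0.104, 0.956, -0.391], [0.0, 0.0, 0.0, 1.0]] ['frame', 'depth', 'camera_matrix', 'view'] 0.9959055582682291
[-1.73760164e-04  1.77466838e-01  9.84126504e-01 -7.18640343e-04] 0.15 [ 1.35368913 -0.58417812 -0.40631615]
```

View pics/scene0.png

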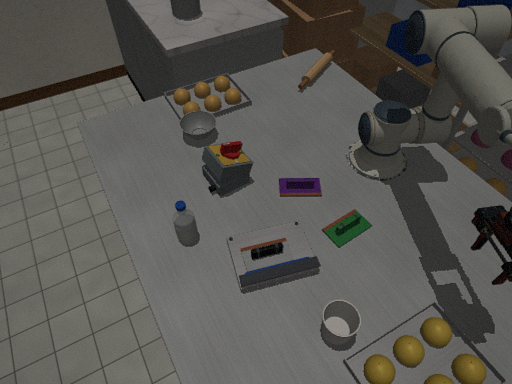

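View pics/side0.png

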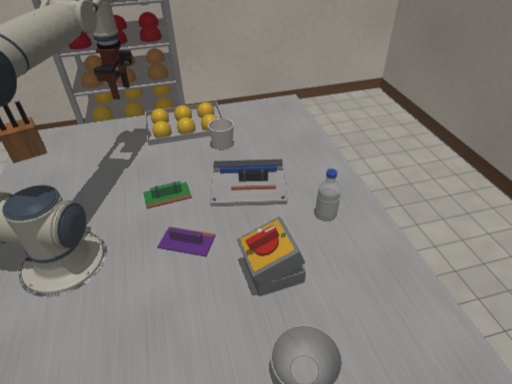

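Candidates for the blade are the steel one on the ledge (scene 266,249; side 253,178), the purple one (scene 300,187) and the green one (scene 347,228). By the description it is the steel one with the black rib and brown band, on the ledge. The switch is at scene (231,150) and side (263,242). Next I'll check a close crop and measure by colour masks.

```bash
cat > h.py <<'E'
import cv2,numpy as np
def load(n): return dict(np.load(f"pics/{n}.npz"))
def ray(d,uv):
    K=d["camera_matrix"];V=d["view"];uv=np.atleast_2d(uv).astype(float)
    c=np.c_[(uv[:,0]-K[0,2])/K[0,0],-(uv[:,1]-K[1,2])/K[1,1],-np.ones(len(uv))]
    R=V[:3,:3]; return -R.T@V[:3,3], c@R
def plane(d,uv,z):
    o,r=ray(d,uv); return o+r*((z-o[2])/r[:,2])[:,None]
def deep(d,uv):
    uv=np.atleast_2d(uv);o,r=ray(d,uv);return o+r*d["depth"][uv[:,1],uv[:,0]][:,None]
def mask(d,lo,hi,box,minV=0):
    h=cv2.cvtColor(d["frame"],cv2.COLOR_BGR2HSV);m=cv2.inRange(h,np.array(lo),np.array(hi))
    x0,y0,x1,y1=box;k=np.zeros_like(m);k[y0:y1,x0:x1]=255;m&=k
    n,l,st,ce=cv2.connectedComponentsWithStats(m)
    if n<2:return np.zeros((0,2),int)
    i=1+np.argmax(st[1:,4]);v,u=np.nonzero(l==i);return np.c_[u,v]
E
python3 - <<'E'
from h import *
np.set_printoptions(precision=4,suppress=True)
S,D=load("scene0"),load("side0")
a=cv2.resize(S["frame"][130:300,170:335],None,fx=2.4,fy=2.4,interpolation=cv2.INTER_CUBIC)
b=cv2.resize(D["frame"][145:300,195:345],None,fx=2.4,fy=2.4,interpolation=cv2.INTER_CUBIC)
H=max(a.shape[0],b.shape[0]);f=lambda i:cv2.copyMakeBorder(i,0,H-i.shape[0],0,0,0)
cv2.imwrite("pics/crop0.png",np.hstack([f(a),f(b)]))
R={"scene":(S,{"station":(220,220,325,295),"box":(195,135,260,195)}),"side":(D,{"station":(205,150,292,208),"box":(232,215,310,295)})}
for n,(d,bx) in R.items():
    for nm,lo,hi,b in(("brown",(3,90,60),(16,255,255),"station"),("blue",(105,120,40),(125,255,255),"station"),("red",(0,170,60),(6,255,255),"box"),("yellow",(18,150,90),(32,255,255),"box")):
        p=mask(d,lo,hi,bx[b])
        if len(p)==0: print(n,nm,"none");continue
        P=deep(d,p);c,_,W=np.linalg.svd(P-np.median(P,0),full_matrices=False)
        t=(P-np.median(P,0))@W[0]; print(n,nm,len(p),"px",p.mean(0),"med",np.median(P,0),"dir",W[0],"ext",np.percentile(t,[1,99]),"n",W[2])
E
```

```text
scene brown 146 px [262.7877 244.2192] med [0.5926 0.138  0.0271] dir [0.3111 0.4425 0.8411] ext [-0.0176  0.0175] n [ 0.2011  0.8343 -0.5133]
scene blue 105 px [276.5429 264.8952] med [0.5962 0.2268 0.0405] dir [ 0.9713 -0.2377 -0.0037] ext [-0.0977  0.0942] n [-0.1857 -0.7682  0.6127]
scene red 62 px [231.7903 154.0968] med [ 0.5367 -0.1765  0.132 ] dir [0.9381 0.1256 0.3229] ext [-0.0318  0.0251] n [ 0.3154  0.076  -0.9459]
scene yellow 246 px [227.0772 156.1423] med [ 0.5656 -0.1689  0.1287] dir [0.3128 0.6839 0.6591] ext [-0.0605  0.0304] n [ 0.5783  0.4133 -0.7033]
side brown 115 px [253.2435 187.0435] med [0.5891 0.1379 0.0256] dir [ 0.9671 -0.2542  0.01  ] ext [-0.0716  0.0716] n [-0.0336 -0.1667 -0.9854]
side blue 238 px [246.6176 168.2395] med [0.5881 0.2318 0.0382] dir [ 0.1552  0.786  -0.5984] ext [-0.0091  0.0085] n [-0.1363 -0.5829 -0.801 ]
side red 218 px [267.3165 246.4817] med [ 0.5355 -0.2117  0.1292] dir [-0.1824 -0.6353  0.7504] ext [-0.0078  0.0114] n [ 0.2564 -0.7675 -0.5875]
side yellow 810 px [268.1765 248.6198] med [ 0.541  -0.2218  0.1177] dir [-0.1194 -0.7681  0.6291] ext [-0.0651  0.0213] n [ 0.3445 -0.6263 -0.6993]
```

View pics/crop0.png

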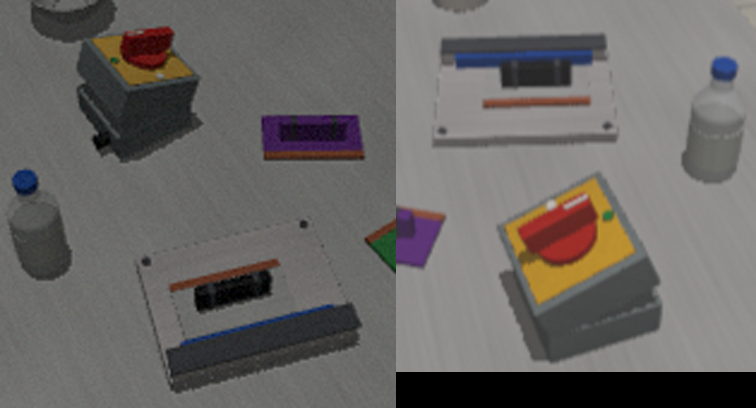

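The crop confirms the choice: steel blade with a brown band (scene 263,244; side 253,187), brown edge facing away from the blue strip. The handle pointer (side ~268,228) is at the green dot, so it is ON. Next I'll fit the box face, and take bystander positions for clearance.

Run:
```python
from h import *
np.set_printoptions(precision=4,suppress=True)
S,D=load("scene0"),load("side0")
for n,d,b in(("scene",S,(195,135,260,195)),("side",D,(232,215,310,295))):
    p=mask(d,(18,150,90),(32,255,255),b)
    m=np.zeros((384,512),np.uint8);m[p[:,1],p[:,0]]=255
    k=np.argwhere(cv2.erode(m,np.ones((3,3))))[:,::-1] if n=="side" else p
    P=deep(d,k)
    for _ in range(6):
        A=np.c_[P[:,:2],np.ones(len(P))];c=np.linalg.lstsq(A,P[:,2],rcond=None)[0];r=A@c-P[:,2];P=P[abs(r)<max(.0025,1.5*np.median(abs(r)))]
    nn=np.r_[-c[:2],1];nn/=np.linalg.norm(nn);print(n,len(P),"normal",nn,"tilt",np.degrees(np.arccos(nn[2])),"yaw of -n",np.degrees(np.arctan2(-nn[1],-nn[0])),"res",r.std())
    # plate outline: hull of yellow pixels cast on the plane
    hull=cv2.convexHull(p.astype(np.int32))[:,0]
    o,R=ray(d,hull);t=(o@nn-np.r_[0,0,c[2]]@nn)/-(R@nn);Q=o+R*t[:,None]
    ex=np.cross([0,0,1],nn);ex/=np.linalg.norm(ex);ey=np.cross(nn,ex);uv=np.c_[Q@ex,Q@ey].astype(np.float32)
    rc=cv2.minAreaRect(uv);C=rc[0][0]*ex+rc[0][1]*ey+(np.r_[0,0,c[2]]@nn)*nn
    print(" plate centre",C,"size",rc[1],"rot",rc[2])
    for nm,lo,hi in(("green",(45,80,40),(85,255,255)),("white",(0,0,170),(180,60,255)),("red",(0,150,60),(8,255,255))):
        q=mask(d,lo,hi,b)
        if len(q): 
            o,R=ray(d,q.mean(0));t=((C-o)@nn)/(R@nn)[0];print(" ",nm,len(q),q.mean(0),(o+R[0]*t), "deep",np.median(deep(d,q),0))
for nm,p in (("spray",(328,205)),("tub",(221,140)),("bowl",(306,375))): print(nm,plane(D,p,0))
```

```text
scene 170 normal [-0.348  -0.0267  0.9371] tilt 20.42924506444967 yaw of -n 4.393813427846013 res 0.0011759201038835116
 plate centre [ 0.5397 -0.1958  0.1192] size (0.10958696901798248, 0.11037798970937729) rot 0.5323382019996643
  green 5 [217.2 154.4] [ 0.583  -0.1955  0.1352] deep [ 0.5834 -0.1921  0.1383]
  red 62 [231.7903 154.0968] [ 0.5302 -0.1905  0.1157] deep [ 0.5367 -0.1765  0.132 ]
side 353 normal [-0.3395 -0.0246  0.9403] tilt 19.900726797226245 yaw of -n 4.136193702031896 res 0.0011657503784760933
 plate centre [ 0.5371 -0.1937  0.1166] size (0.11173608899116516, 0.11058934032917023) rot 0.22405482828617096
  green 10 [282.7 234.2] [ 0.5828 -0.1881  0.1333] deep [ 0.5825 -0.1897  0.1348]
  white 10 [259.2 230. ] [ 0.5338 -0.1424  0.1167] deep [ 0.5334 -0.1451  0.1192]
  red 579 [263.5389 241.9344] [ 0.5336 -0.1845  0.1156] deep [ 0.5275 -0.2049  0.1397]
spray [[0.8062 0.0116 0.    ]]
tub [[0.5455 0.4942 0.    ]]
bowl [[ 0.545  -0.4783  0.    ]]
```

```bash
cat >> h.py <<'E'
from scipy.spatial.transform import Rotation as Ro
YAW=np.radians(4.3);BOX=Ro.from_euler('zy',[YAW,-np.radians(20)]).as_matrix() # columns: up-slope, left, outward normal
CEN=np.array([.5384,-.1947,.118]);N=BOX[:,2]
def quat(R): return np.roll(Ro.from_matrix(R).as_quat(),1)
def tool(zt,yt):
    return np.c_[np.cross(yt,zt),yt,zt]
def hpose(h,ang,s,cen=None):
    """TCP pose with the grasp point h above the plate on the axis, bar angle ang"""
    c=CEN if cen is None else cen
    y=s*(BOX[:,1]*np.cos(ang)-BOX[:,0]*np.sin(ang))
    return c+N*(h-.011),quat(tool(-N,y))
def fray(d,uv):
    K=d["camera_matrix"];V=d["view"];uv=np.atleast_2d(uv).astype(float)
    x=(uv[:,0]-K[0,2])/K[0,0];y=(uv[:,1]-K[1,2])/K[1,1];r=np.hypot(x,y)+1e-12
    c=np.c_[np.sin(r)*x/r,-np.sin(r)*y/r,-np.cos(r)];R=V[:3,:3];return -R.T@V[:3,3],c@R
def fplane(d,uv,p0,n):
    o,r=fray(d,uv);return o+r*(((p0-o)@n)/(r@n))[:,None]
E
python3 - <<'E'
from h import *
from bench import *
np.set_printoptions(precision=3,suppress=True)
for s in(1,-1):
    for a in(0,45,90,100):
        for h in(.034,.15): print(s,a,h,inverse_kinematics(*hpose(h,np.radians(a),s)))
E
```

```text
1 0 0.034 [-0.514 -0.295  1.788  0.173  1.345 -2.173]
1 0 0.15 [-0.561 -0.392  1.671  0.183  1.564 -2.18 ]
1 45 0.034 None
1 45 0.15 None
1 90 0.034 [-0.514 -0.295  1.788  0.173  1.345  2.539]
1 90 0.15 [-0.561 -0.392  1.671  0.183  1.564  2.532]
1 100 0.034 [-0.514 -0.295  1.788  0.173  1.345  2.365]
1 100 0.15 [-0.561 -0.392  1.671  0.183  1.564  2.358]
-1 0 0.034 [-0.514 -0.295  1.788  0.173  1.345  0.968]
-1 0 0.15 [-0.561 -0.392  1.671  0.183  1.564  0.961]
-1 45 0.034 [-0.514 -0.295  1.788  0.173  1.345  0.183]
-1 45 0.15 [-0.561 -0.392  1.671  0.183  1.564  0.176]
-1 90 0.034 [-0.514 -0.295  1.788  0.173  1.345 -0.602]
-1 90 0.15 [-0.561 -0.392  1.671  0.183  1.564 -0.609]
-1 100 0.034 [-0.514 -0.295  1.788  0.173  1.345 -0.777]
-1 100 0.15 [-0.561 -0.392  1.671  0.183  1.564 -0.784]
```

Run:
```python
from h import *
from bench import *
np.set_printoptions(precision=4,suppress=True)
move_to(*hpose(.15,0,-1))
d=get_image("wrist");cv2.imwrite("pics/w1.png",d["frame"]);np.savez("pics/w1.npz",**d)
for nm,lo,hi,h in(("red",(0,150,50),(8,255,255),.044),("yellow",(18,130,70),(32,255,255),0),("green",(45,80,40),(85,255,255),0)):
    q=mask(d,lo,hi,(0,0,512,384))
    if len(q):
        P=fplane(d,q,CEN+N*h,N);L=(P-CEN)@BOX
        print(nm,len(q),q.mean(0),"box-frame mean",L.mean(0),"min",L.min(0),"max",L.max(0))
print(state()["time"],state()["ee_pos"],hpose(.15,0,-1)[0])
```

```text
red 3410 [252.0006 188.3648] box-frame mean [ 0.007  -0.0018  0.044 ] min [-0.0376 -0.0299  0.044 ] max [0.0437 0.0263 0.044 ]
yellow 7097 [251.9937 175.371 ] box-frame mean [ 0.007  -0.0019  0.    ] min [-0.0555 -0.0576 -0.    ] max [0.0567 0.0546 0.    ]
green 262 [  7.9046 266.8244] box-frame mean [-0.1324  0.3758  0.    ] min [-0.1573  0.3379 -0.    ] max [-0.1178  0.4035  0.    ]
3.0417 [ 0.4912 -0.1941  0.2486] [ 0.4909 -0.1947  0.2486]
```

View pics/w1.png

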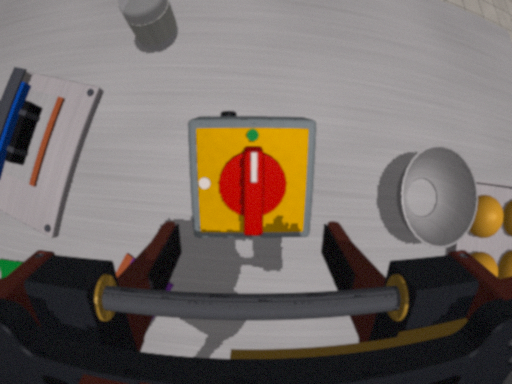

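The wrist view shows the handle centred at (252,188), pointer up at the green dot (252,135) and the white dot at (205,183). The plate and bar are about 1.6 mm right of my estimate; I'll correct for that, then turn the handle off.

```bash
sed -i 's/^CEN=.*/CEN=np.array([.5384,-.1947,.118]);N=BOX[:,2];CEN=CEN+BOX@[.0012,-.0016,0]/' h.py
python3 - <<'E'
from h import *
from bench import *
np.set_printoptions(precision=3,suppress=True)
def p(t): s=state();print(t,round(s["time"],2),s["ee_pos"],s["ft_force"],s["moment"],s["finger_gap"],s["finger_force"])
pos,q=hpose(.036,0,-1)
move_to(*hpose(.10,0,-1)); move_l(pos,speed=.08); p("at")
close(); p("closed")
j=np.array(state()["joint_pos"])
for a in np.radians([25,45,65,90]):
    t=j.copy();t[5]-=a;movej(t);p(round(np.degrees(a)))
gripper_open();p("open")
move_l(hpose(.16,0,-1)[0],speed=.2)
d=get_image("wrist");cv2.imwrite("pics/w2.png",d["frame"]);d=get_image("side");cv2.imwrite("pics/s2.png",cv2.resize(d["frame"][145:300,195:345],None,fx=3,fy=3))
E
```

```text
at 4.31 [ 0.531 -0.196  0.143] [0.838 0.405 1.553] [-0.017  0.306 -0.024] 0.08786872841427132 0.0
closed 5.38 [ 0.531 -0.196  0.142] [-0.777  2.519  0.802] [0.794 0.376 0.246] 0.018704767047210885 29.929961264133453
25 5.88 [ 0.531 -0.195  0.142] [-2.741  3.977  1.717] [1.046 0.54  0.285] 0.01827771835581986 29.897699654102325
45 6.31 [ 0.531 -0.195  0.142] [-4.108  5.533  3.467] [1.19  0.908 0.53 ] 0.017792454982483875 29.960310459136963
65 6.73 [ 0.53  -0.195  0.142] [-6.038  6.036  4.083] [1.213 1.265 0.621] 0.01792869981170332 30.003939270973206
90 7.23 [ 0.53  -0.195  0.141] [-10.269   7.34    4.346] [1.324 1.174 0.476] 0.017629043469148682 30.009535253047943
open 8.39 [ 0.531 -0.196  0.142] [ 1.009 -0.606  0.206] [-0.059  0.185 -0.025] 0.08773034875036463 0.0
```

View pics/w2.png

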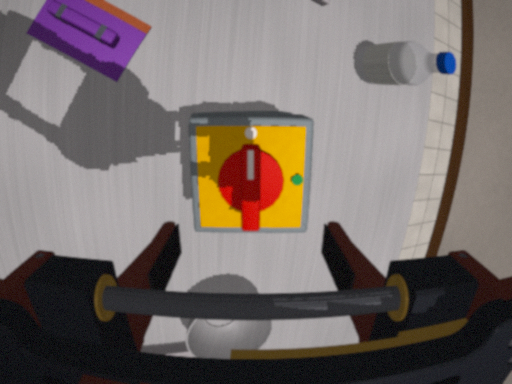

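The pointer (250,155) is now at the white dot (250,133), so the cleaner is OFF. Next I'll move over the station and measure it close up.

```bash
cat >> h.py <<'E'
def down(yaw): # tool pointing down, tool y at this yaw
    return quat(tool(np.array([0,0,-1.]),np.array([np.cos(yaw),np.sin(yaw),0])))
E
python3 - <<'E'
from h import *
from bench import *
np.set_printoptions(precision=4,suppress=True)
y0=np.radians(76.)
for k in(0,np.pi): print(inverse_kinematics([.599,.173,.24],down(y0+k)))
qs=[inverse_kinematics([.599,.173,.24],down(y0+k)) for k in(0,np.pi)]
qs=[q for q in qs if q is not None];movej(min(qs,key=lambda q:abs(q[5])))
d=get_image("wrist");cv2.imwrite("pics/w3.png",d["frame"]);np.savez("pics/w3.npz",**d);print(state()["time"],state()["ee_pos"])
for n in("scene","side"): np.savez(f"pics/{n}3.npz",**get_image(n))
E
```

```text
[ 0.2266  0.1577  1.1421 -0.      1.8418 -1.0998]
[ 0.2266  0.1577  1.1421 -0.      1.8418  2.0417]
10.75 [0.5992 0.1716 0.2405]
```

View pics/w3.png

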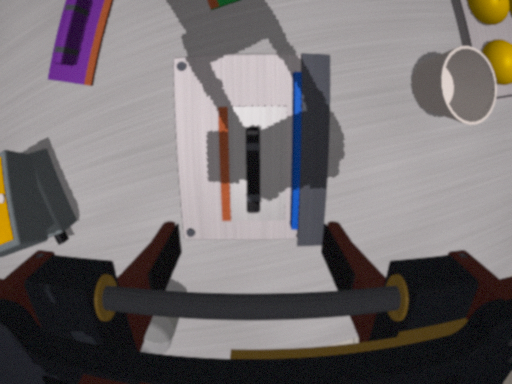

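The view shows the brown band (224,163), rib (253,168), strip (296,150) and housing (314,150), all unobstructed. I'll cast these onto their planes.

Run:
```python
from h import *
np.set_printoptions(precision=4,suppress=True)
d=load("w3");Z=np.array([0,0,1.])
def rows(q,f): # one extreme pixel column per row
    return np.array([[f(q[q[:,1]==r,0]),r] for r in np.unique(q[:,1])],float)
def line(P):
    vx,vy,x,y=cv2.fitLine(P[:,:2].astype(np.float32),cv2.DIST_HUBER,0,.001,.001).ravel();v=np.array([vx,vy])*(1 if vx>0 else -1);return v,np.array([x,y])
br=mask(d,(3,110,40),(16,255,255),(205,95,240,230));bl=mask(d,(105,120,30),(125,255,255),(270,60,305,240));rb=mask(d,(0,0,0),(180,255,38),(240,118,265,220))
out={}
for nm,q,f,z in(("brown outer",br,lambda c:c.min()-.5,.026),("brown inner",br,lambda c:c.max()+.5,.026),("face bottom",bl,lambda c:c.min()-.5,.020),("strip top back",bl,lambda c:c.max()+.5,.040),("rib L",rb,lambda c:c.min()-.5,.064),("rib R",rb,lambda c:c.max()+.5,.064)):
    e=rows(q,f);e=e[3:-3];P=fplane(d,e,np.array([0,0,z]),Z);v,c=line(P);out[nm]=(v,c)
    F=fplane(d,[[q[:,0].mean(),q[:,1].min()-.5],[q[:,0].mean(),q[:,1].max()+.5]],np.array([0,0,z]),Z)
    print(nm,len(q),"yaw normal",np.degrees(np.arctan2(v[1],v[0]))+90,"pt",c,"len",np.linalg.norm(F[0]-F[1]),"mid",F.mean(0))
n=out["face bottom"][0];n=np.array([-n[1],n[0]]);b0=out["face bottom"][1]@n
for k,(v,c) in out.items(): print(k,"x rel face",c@n-b0)
q=np.vstack([rb]);P=fplane(d,q,np.array([0,0,.064]),Z);print("rib centre",P.mean(0),"box",cv2.minAreaRect(P[:,:2].astype(np.float32)))
for p in((252,168),(225,163),(314,150),(280,200),(200,200)): 
    o,r=fray(d,p);R=d["view"][:3,:3];cz=-(R@r[0])[2];print(p,"depth pt",o+r[0]*d["depth"][p[1],p[0]]/cz)
```

```text
brown outer 892 yaw normal 76.63924 pt [0.5974 0.1307] len 0.14847026332868532 mid [0.5909 0.1371 0.026 ]
brown inner 892 yaw normal 76.4258 pt [0.5902 0.143 ] len 0.14847026332868532 mid [0.5909 0.1371 0.026 ]
face bottom 1308 yaw normal 76.17235 pt [0.5971 0.2261] len 0.20978803523791795 mid [0.6   0.232 0.02 ]
strip top back 1308 yaw normal 76.607704 pt [0.5985 0.2335] len 0.19857460236591198 mid [0.5959 0.2298 0.04  ]
rib L 517 yaw normal 77.68163 pt [0.598  0.1662] len 0.052976157857160484 mid [0.6    0.1725 0.064 ]
rib R 517 yaw normal 76.239 pt [0.6016 0.1789] len 0.052976157857160484 mid [0.6    0.1725 0.064 ]
brown outer x rel face -0.09250423
brown inner x rel face -0.082359284
face bottom x rel face 0.0
strip top back x rel face 0.0075086057
rib L x rel face -0.05790478
rib R x rel face -0.04470128
rib centre [0.5992 0.1727 0.064 ] box ((0.5999019742012024, 0.17226797342300415), (0.01263800822198391, 0.051869940012693405), 76.21561431884766)
(252, 168) depth pt [0.5947 0.173  0.0641]
(225, 163) depth pt [0.5882 0.1396 0.0272]
(314, 150) depth pt [0.595  0.2498 0.0458]
(280, 200) depth pt [0.6539 0.1962 0.0254]
(200, 200) depth pt [0.6299 0.0922 0.0197]
```

The geometry agrees with the given sizes: station yaw about 76.5°, rib 51 mm off the face (a gap of about 9 mm), rib top at 0.064. I'll grip high on the rib so the opening fingers clear the strip and housing, then lift, turn 180°, lower and press with force feedback.

```bash
cat >> h.py <<'E'
SY=np.radians(76.5);SX=np.array([np.cos(SY),np.sin(SY),0]);FACE=np.array([.5965,.2262,0])
RIB=np.array([.5993,.1723,0])
E
python3 - <<'E'
from h import *
from bench import *
np.set_printoptions(precision=3,suppress=True)
def p(t): s=state();print(t,round(s["time"],2),s["ee_pos"],s["ft_force"],s["moment"],round(s["finger_gap"],4),s["finger_force"])
up=np.array([0,0,1.]);g=RIB+.058*up
move_to(RIB+.12*up,down(SY));move_l(g,speed=.08);p("at");close();p("closed")
move_l(g+.07*up,speed=.12);p("lifted")
j=np.array(state()["joint_pos"]);j[5]+=np.pi;movej(j);p("turned")
np.savez("pics/side4.npz",**(a:=get_image("side")));cv2.imwrite("pics/s4.png",cv2.resize(a["frame"][60:260,140:360],None,fx=3,fy=3))
E
```

```text
at 12.32 [0.6   0.172 0.059] [ 0.197 -0.355  0.338] [ 0.021 -0.064 -0.015] 0.0878 0.0
closed 13.43 [0.599 0.173 0.058] [-0.75   1.566 -0.771] [ 0.276 -0.115  0.036] 0.0157 29.999888241291046
lifted 14.16 [0.599 0.172 0.127] [ 0.274  0.599 -3.911] [ 0.051 -0.004 -0.045] 0.0156 29.99916046857834
turned 16.81 [0.599 0.172 0.127] [-1.226 -0.503 -3.829] [-0.023  0.187 -0.029] 0.0158 29.999175667762756
```

View pics/s4.png

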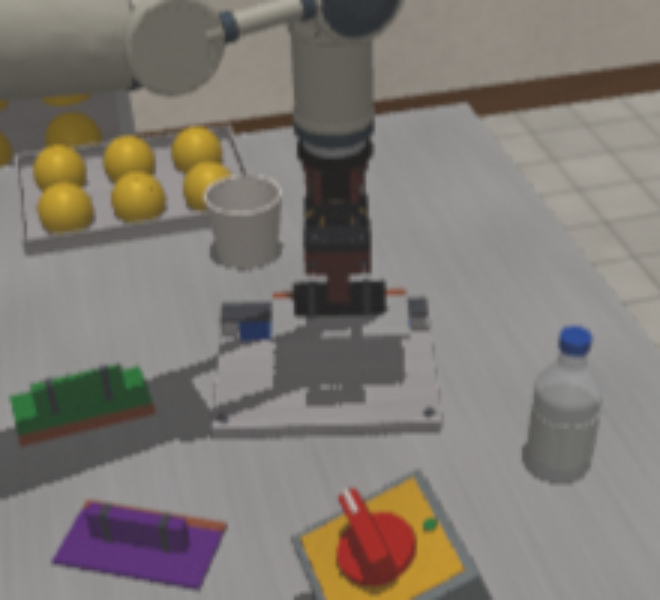

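The blade is held level, its brown edge now on the brush side (275–400, 293 in the crop), and the handle is still OFF. Next: lower and press.

Run:
```python
from h import *
from bench import *
np.set_printoptions(precision=3,suppress=True)
def p(t): s=state();print(t,round(s["time"],2),s["ee_pos"],s["ft_force"],s["moment"],round(s["finger_gap"],4))
up=np.array([0,0,1.])
c=RIB-.003*SX
move_l(c+.075*up,speed=.12);f0=np.array(state()["ft_force"])
z=.061
move_l(c+z*up,speed=.05)
while z>.0555:
    z-=.001;move_l(c+z*up,speed=.02);hold(.1)
    if (np.array(state()["ft_force"])-f0)[2]>2.5: break
p("down %.4f"%z)
f1=np.array(state()["ft_force"]);k=0
x=.004
move_l(c+z*up+x*SX,speed=.04)
while x<.018:
    x+=.0007;move_l(c+z*up+x*SX,speed=.02);hold(.05)
    f=(np.array(state()["ft_force"])-f1)@SX
    if f<-9: break
hold(.3);p("pressed x=%.4f f=%.1f rel face %.4f"%(x,f,(np.array(state()["ee_pos"])-FACE)@SX))
```

```text
down 0.0570 19.27 [0.599 0.169 0.058] [-3.749 -0.446  4.157] [-0.175  0.774 -0.029] 0.0156
pressed x=0.0152 f=-10.2 rel face -0.0421 24.62 [0.603 0.181 0.058] [-3.327 -9.688  6.494] [-1.63   0.745  0.054] 0.0157
```

Contact came at rib-to-face −42.1 mm, exactly half the blade width, with about 10 N. I'll release, lift straight up and check.

Run:
```python
from h import *
from bench import *
np.set_printoptions(precision=4,suppress=True)
gripper_open();hold(.1);e=np.array(state()["ee_pos"]);print(state()["ft_force"],e)
move_l(e+[0,0,.19],speed=.2)
j=np.array(state()["joint_pos"]);j[5]-=np.pi;movej(j)
d=get_image("wrist");np.savez("pics/w5.npz",**d);cv2.imwrite("pics/w5.png",cv2.resize(d["frame"][30:260,150:370],None,fx=2.5,fy=2.5))
Z=np.array([0,0,1.])
def ln(q,f,z):
    e=np.array([[f(q[q[:,1]==r,0]),r] for r in np.unique(q[:,1])],float)[3:-3]
    P=fplane(d,e,np.array([0,0,z]),Z);return (P-FACE)@SX,P
br=mask(d,(3,110,40),(16,255,255),(150,40,400,250));bl=mask(d,(105,120,30),(125,255,255),(150,30,400,250))
print(len(br),br.mean(0),len(bl),bl.mean(0))
for n,q,f,z in(("brown brushside",br,lambda c:c.max()+.5,.026),("brown inside",br,lambda c:c.min()-.5,.026),("blue left",bl,lambda c:c.min()-.5,.026)):
    x,P=ln(q,f,z);s=(P-FACE)@np.array([-SX[1],SX[0],0]);k=np.polyfit(s,x,1);print(n,"slope deg",np.degrees(k[0]),"mid",k[1],"s range",s.min(),s.max())
print(state()["time"])
```

```text
[ 0.7184 -0.7222 -0.9565] [0.6022 0.1842 0.057 ]
857 [277.2112 164.5589] 1171 [286.62   148.4295]
brown brushside slope deg -0.07468308201821852 mid -0.002519529237364454 s range -0.08840779430083243 0.05156681974943555
brown inside slope deg 0.036223027174557186 mid -0.012471569294153282 s range -0.08835770408015631 0.05141222228884134
blue left slope deg -0.18654486096491352 mid -0.0005183522060326493 s range -0.09879844397256439 0.09833737498765134
29.7083
```

View pics/w5.png

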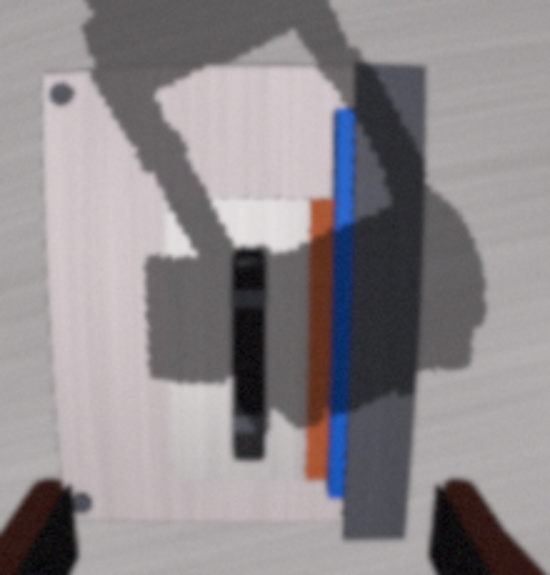

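The blade lies flat with its brown edge along the blue strip: slope below 0.1° and no visible gap (crop 320–335, 200–480). It ends about 7 mm inside the strip's end. Time is 29.7 s. Now I'll switch the cleaner on.

Run:
```python
from h import *
from bench import *
np.set_printoptions(precision=3,suppress=True)
def p(t): s=state();print(t,round(s["time"],2),s["ee_pos"],s["ft_force"],s["moment"],round(s["finger_gap"],4))
a=np.pi/2
move_to(*hpose(.15,a,-1));move_l(hpose(.036,a,-1)[0],speed=.1);p("at");close();p("closed")
j=np.array(state()["joint_pos"])
for k in np.radians([30,60,90]):
    t=j.copy();t[5]+=k;movej(t)
p("turned");gripper_open();move_l(hpose(.16,a,-1)[0],speed=.2);hold(.3);p("up")
d=get_image("wrist")["frame"];s=get_image("side")["frame"]
cv2.imwrite("pics/f.png",np.hstack([cv2.resize(d[90:260,160:350],(380,340)),cv2.resize(s[145:300,195:345],(329,340))]))
```

```text
at 32.48 [ 0.531 -0.196  0.143] [-0.176  0.318  0.251] [-0.081  0.194 -0.019] 0.0878
closed 33.55 [ 0.53  -0.196  0.141] [-8.015 -0.168  1.738] [-0.009  1.084 -0.074] 0.0175
turned 35.25 [ 0.529 -0.196  0.141] [-5.793  1.936  3.806] [1.046 1.466 0.27 ] 0.018
up 37.47 [ 0.489 -0.196  0.257] [ 0.352 -0.112  0.395] [-0.027  0.254 -0.011] 0.0874
```

View pics/f.png

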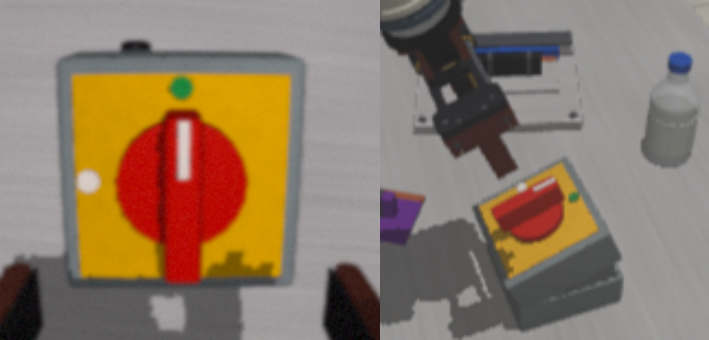

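The pointer (183,150) is at the green dot (181,88), so the cleaner is ON, and the gripper is clear of everything. I'm handing in.

```bash
python3 -c "
from bench import *
print(job_done())"
```

```text
the job is handed in; nothing more can be done
None
```

I switched the cleaner off, turned the blade end for end, pressed its dirty edge home on the brush strip, let go, switched the cleaner back on and handed the job in at about 37 s; the hand-in gave no verdict.

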